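Wedge a joinery rail in under a sprung hold-down roller

TASK

Load the long plain rail under the jig's sprung roller arm, which sits too low for the rail's square end. Lay the bevelled wedge in the channel just before the roller, thin end towards it, lay the rail in behind, and push the rail along so that the wedge lifts the arm and holds it open while the rail slides in beneath, until the wedge meets the end stop and the roller bears on the rail. Leave the other things on the bench where they are.

Things in the scene. Friction and masses are not known exactly. Their poses are not given: they have to be found in the camera images.
- jig: Fixed grey-board jig with an open-topped channel. Origin: on the bench, on the channel's centre line, below the roller. y: pushing direction, from the loading end (-370 mm) to the end stop's face (+160 mm; 42 mm high). x: towards the arm's bracket (90 to 140 mm, 74 mm high). Channel floor 12 mm above the bench, 60 mm wide, between guide strips 12 mm thick whose tops are 20 mm above the bench.
- clamp_arm (a joint): Angle (rad) of the sprung steel arm that reaches over the channel and ends in a free-turning black roller, 30 mm across, on the centre line. 0 = down, roller 10 mm above the channel floor; grows as it rises, 0.23 when on a part 36 mm high (arm then up to 80 mm above the bench). Spring presses down with 5 N (down) to 8 N (at 0.23). It only swings up: it cannot be pushed along the channel.
- wedge_mid (a point): Loose brown wood wedge, 40 mm wide (x), 110 long (y), 36 high, 0.1 kg; point at mid length and width, 18 mm above its underside. Top flat, 36 high, from y = -55 to -10, then sloping to 4 high at y = +55, the thin end, which starts roughly in the pushing direction. Grip it across x at the flat part, y = -32. A square block of like wood and size nearby is not for use.
- rail_mid (a point): Loose long plain rail of brown wood with square ends, lying flat, 40 mm wide (x), 200 long (y), 36 high, 0.2 kg; point at its centre, 18 mm above its underside. y lies along it, roughly in the pushing direction; both ends are alike. Gripped 45 mm behind its centre, the hand stays clear of the arm.
Not all that is in view belongs to the job. Leave any blue or grey look-alike of the part that bears rail_mid alone.

How it is judged:
On the way:
1. the roller stands on the flat top of the wedge, the arm held open, before the rail is beneath it (value of joint clamp_arm above 0.18 rad and y of wedge_mid in the frame of jig between 0 and 0.06 m and y of rail_mid in the frame of jig below -0.09 m), for 0.05 s.
At the end, for the whole second after the job is handed in: Wedge flat in the channel past the roller, within 17 mm of the end stop; rail flat in the channel behind it (within 10 degrees), its centre within 20 mm of the point 50 mm before the roller, where all touch; arm resting on the rail (joint 0.18 to 0.29) (y of wedge_mid in the frame of jig between 0.088 and 0.12 m and y of rail_mid in the frame of jig between -0.07 and -0.03 m and x of rail_mid in the frame of jig between -0.02 and 0.02 m and z of each of rail_mid, wedge_mid in the frame of jig below 0.036 m and angle between rail_mid's own z axis and vertical below 0.1 rad and angle between the y axis of rail_mid and the y axis of jig, either way round below 0.17 rad and value of joint clamp_arm between 0.18 and 0.29 rad and x of wedge_mid in the frame of jig between -0.02 and 0.02 m).
It fails at once if a bystander (square offcut, dowelled rail, glue jar or mallet) is moved more than 30 mm (distance of any of offcut, dowel_rail, glue, mallet from where it was at the start of the episode above 0.03 m).
It also fails if it takes over 64 s, if anything falls off the work surface, if the arm or the gripper's body presses on something with over 40 N, if the wrist force passes 120 N, or if a joint passes its speed limit or range.

ROBOT

A 7-joint arm with a two-finger parallel gripper is mounted at the origin on the work surface. World frame = base frame: x ahead of the robot, y to its left, z up, the work surface at z = 0. Lengths are in m, angles in rad, forces in N, time in s.
With the tool pointing down it reaches from about 0.4 to 0.85 m from the base axis. Payload 4.5 kg.
Tool frame: the origin (TCP) lies at the very end of the fingers, on their centre line; the grasp point (between the pads) lies 19 mm behind it; z points along the fingers, y is the line along which they close (so a half turn about z gives the same grasp; the last joint's range is limited). The gripper opens to 88 mm and grips with 3 to 60 N. Pads are 18 mm wide; open, the fingers measure 123 mm over their backs; the gripper's body (75 mm by 187 mm) begins 45 mm behind the grasp point.
Start: joints at [-1.197, 0.689, -0.195, 1.565, 0.157, 0.902, -0.215], TCP at [0.208, 0.589, 0.239] pointing down, gripper open.
Joint ranges: [-3.01, 3.01], [-0.46, 2.08], [-1.47, 1.51], [0.13, 2.56], [-1, 4.14], [0.04, 2.09], [-2.66, 2.66]. Speed limits (rad/s): [2.57, 2.57, 3.14, 3.14, 3.14, 3.14, 3.14].

INTERFACE

Orientations are given as a unit quaternion [x, y, z, w].
In Python, from plant import r, eyes, nets gives the robot as it stands.
- The arm moves only by the shell command python3 -m pendant 'ROWS' [FORCE]. ROWS is JSON, a list of rows, each an object of numbers: "claw": the opening, from 0 (shut) to 1 (fully open); "dx", "dy", "dz": the shift along the world's x, y, z in mm; "twist": the turn about the world's z in rad. In form: [{"claw": .., "dx": .., "dy": .., "dz": .., "twist": ..}, ...]. A call has 1 to 8 rows; each row is the pose to reach, as a shift and turn from the pose commanded when the call began; what a row does not reach only later rows make up. A row lasts 1/10 s, in which the tool goes at most 50 mm and 8.59 degrees, less where a joint would pass 70% of its speed; a pose out of reach is approached as far as the arm can. A call with a gripper value outside its range is refused whole. The fingers move at their own pace and stop on an object; FORCE is the grip in N (left out, the last holds). Time passes only in rows, so rows that repeat a pose let the fingers close. It gives the time, the measured TCP pose, the force, the opening and the grip force at its end, in the units of the state.
- r.get_state(): the state, without advancing time (a new reading comes with each control period).
- eyes.snapshot(name): name is "side" or "top"; returns (picture, depth): 400x640x3 uint8, blue, green, red; 400x640 float32, m along the optical axis (not along the pixel's ray), 0 where there is no reading.
- eyes.camera_info(name): a dict with "K" (3x3 intrinsics, pixels), "world_to_cam" (4x4, takes a point from world to camera coordinates). Camera axes: x right, y down, z forward; pixel columns grow to the right and rows downward; lengths in m; the calibration is good to about 2 mm. A picture is of the moment at which its call begins. camera_info takes no time and is no camera call.
- r.finish_job(): hands the job in; it is judged then, once.
Trained networks look in the newest picture that a camera, given by its name, has taken for a name from the list of things; names that differ only in an ending like _2 or _b are one class to them, and where a whole thing is asked for, a point or a joint stands for the part that bears it (a point fixed in the world has none). Each returns a list of dicts, best first, with "confidence" (0 to 1); they miss things now and then, are a little off and sometimes report something else, mostly with a low value. They report only what shows in the picture. A call takes as long as a camera call. They do not tell look-alikes from the thing itself.
- nets.spot_in(camera, query): "box" ([left, top, width, height] as shares, 0 to 1, of the picture: columns of its width, rows of its height, round what is visible of it).
- nets.place_of(camera, query): "position" ([column, row] as shares, 0 to 1, of the picture: columns of its width, rows of its height: a listed point, or the origin of a listed thing).
The state is a dict: "clock": time; "q": joint angles; "qd": joint speeds; "joint_torque": joint torques, N m; "tool_pos": TCP position; "eef_rot": TCP orientation; "contact_force": force on the tool from outside, world axes, zero at the start; "moment": the same for the moment, N m; "opening": opening from 0.0 (shut) to 1.0 (fully open); "finger_force": force on a finger pad.
Only numpy, scipy, OpenCV 4.12 (cv2) and the standard library are available. Lean on these libraries where they do the work, as an engineer would, in place of code of your own. Each camera call takes 0.05 s, during which the arm holds its last target. There are 200 camera calls.

## Working session

There is one attempt and no reset: what is moved stays moved. The work goes in short steps, Python scripts to look and compute and a shell command to move; the robot and the scene stay as the last step left them, time stands still between calls to the robot, and variables do not carry over. Pictures are saved under pics/ and viewed, at most 10 in all, crops included, and the job is handed in when it is done.

```bash
mkdir -p pics; ls; python3 - <<'E'
from plant import r,eyes,nets
import cv2,numpy as np
for n in("top","side"):
    p,d=eyes.snapshot(n); cv2.imwrite(f"pics/{n}0.png",p); np.save(f"pics/{n}0.npy",d)
    i=eyes.camera_info(n);print(n,np.round(i["K"],1).tolist(),np.round(i["world_to_cam"],3).tolist())
    for q in("jig","wedge_mid","rail_mid"):
        for k in nets.place_of(n,q)[:3]: print(q,np.round(np.array(k["position"])*[640,400]),round(k["confidence"],2))
s=r.get_state();print(s["clock"],s["tool_pos"],s["eef_rot"])
E
```

```text
pics
top [[449.7, 0.0, 328.2], [0.0, 449.7, 197.9], [0.0, 0.0, 1.0]] [[-0.014, -1.0, -0.019, 0.031], [-0.998, 0.015, -0.068, 0.531], [0.069, 0.018, -0.997, 1.026], [0.0, 0.0, 0.0, 1.0]]
jig [262. 160.] 0.9
wedge_mid [307. 229.] 0.94
rail_mid [421. 230.] 0.88
rail_mid [214. 303.] 0.69
rail_mid [443. 308.] 0.56
side [[403.7, 0.0, 315.4], [0.0, 403.7, 207.7], [0.0, 0.0, 1.0]] [[-0.997, -0.079, -0.007, 0.526], [-0.056, 0.77, -0.635, 0.077], [0.056, -0.633, -0.772, 1.031], [0.0, 0.0, 0.0, 1.0]]
wedge_mid [340. 246.] 0.57
rail_mid [418. 338.] 0.83
rail_mid [406. 161.] 0.78
rail_mid [342. 172.] 0.72
0.4 [0.20829112 0.58920801 0.23863128] [ 1.69068983e-01  9.85604217e-01 -8.25305773e-05 -1.14172471e-05]
```

View pics/top0.png

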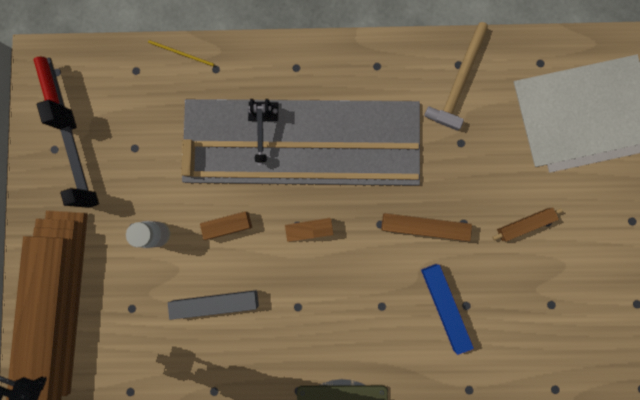

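View pics/side0.png

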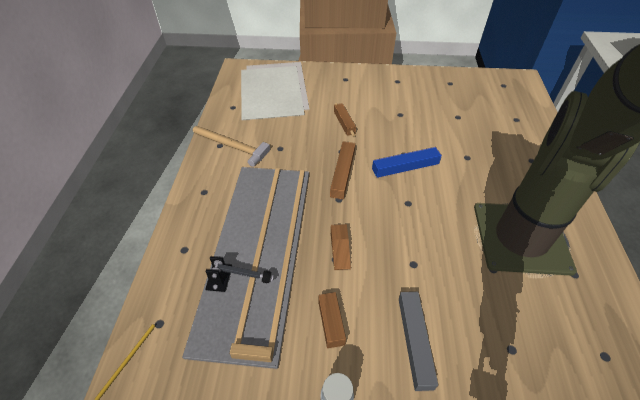

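The top view shows the wedge near (310,230), the offcut at (225,226), the rail at (427,228) and the dowelled rail at (528,225). The roller is at (261,157) and the end stop at (187,158), so pushing goes left in the image, which is world +y. The grey and blue rails are look-alikes.

```bash
cat > h.py <<'E'
import cv2,numpy as np
from plant import r,eyes,nets
def cloud(n,d):
    i=eyes.camera_info(n);K=np.array(i["K"]);T=np.linalg.inv(np.array(i["world_to_cam"]))
    v,u=np.mgrid[:400,:640]
    c=np.stack([(u-K[0,2])/K[0,0]*d,(v-K[1,2])/K[1,1]*d,d,np.ones_like(d)],-1)
    return (c@T.T)[...,:3]
def rect(P,lo,hi,box):
    """min-area rectangle (mm) of points with lo<z<hi in pixel box"""
    a,b,c,d=box;Q=P[b:d,a:c].reshape(-1,3);Q=Q[(Q[:,2]>lo)&(Q[:,2]<hi)]
    return cv2.minAreaRect((Q[:,:2]*1000).astype(np.float32)),np.median(Q[:,2]),Q
E
python3 - <<'E'
from h import *
p=cv2.imread("pics/top0.png");d=np.load("pics/top0.npy");P=cloud("top",d)
for n,b,lo,hi in(("wedge flat",(280,210,345,250),.030,.05),("wedge all",(280,210,345,250),.008,.05),("rail",(375,205,480,250),.03,.05),("offcut",(195,205,255,245),.03,.05),("stop",(178,135,200,182),.035,.055)):
    R,z,Q=rect(P,lo,hi,b);print(n,np.round(R[0]),np.round(R[1]),round(R[2],1),round(z,4),len(Q))
for v in (140,145,150,158,168,174,178):print(v,np.round(P[v,[205,230,300,350,400,415]]*1000).astype(int).tolist())
print("roller",np.round(P[150:164:2,256:268:3]*1000).astype(int).tolist())
print("wedge row",[(c,np.round(P[230,c]*1000).astype(int).tolist()) for c in range(282,342,4)])
a=cv2.resize(p[130:260,170:350],None,fx=4,fy=4,interpolation=cv2.INTER_CUBIC);cv2.imwrite("pics/crop1.png",a)
E
```

```text
wedge flat [462.  48.] [40. 64.] 7.5 0.0354 430
wedge all [460.  69.] [ 40. 107.] 7.7 0.0327 749
rail [ 462. -200.] [200.  40.] 82.2 0.0356 1559
offcut [472. 261.] [ 40. 111.] 14.1 0.0355 843
stop [630. 348.] [23. 82.] 88.8 0.0415 358
140 [[674, 314, 11], [672, 254, 13], [669, 88, 14], [668, -30, 10], [665, -147, 12], [664, -182, 15]]
145 [[660, 312, 18], [659, 253, 19], [657, 88, 17], [654, -29, 19], [652, -146, 20], [651, -180, 20]]
150 [[650, 314, 11], [648, 254, 15], [646, 88, 12], [644, -29, 9], [642, -147, 10], [641, -182, 10]]
158 [[630, 313, 14], [630, 255, 10], [627, 89, 12], [625, -29, 10], [623, -147, 9], [622, -181, 14]]
168 [[607, 313, 12], [606, 254, 13], [604, 89, 7], [601, -29, 11], [599, -145, 12], [598, -180, 14]]
174 [[591, 311, 21], [590, 252, 23], [588, 89, 17], [586, -28, 17], [584, -144, 20], [583, -178, 21]]
178 [[583, 313, 14], [582, 254, 12], [580, 89, 10], [577, -28, 15], [575, -144, 19], [574, -179, 18]]
roller [[[648, 193, 10], [641, 180, 46], [641, 173, 46], [459, 5, 1060]], [[643, 193, 12], [638, 181, 40], [637, 173, 43], [642, 171, 12]], [[632, 186, 46], [631, 178, 53], [631, 172, 48], [632, 166, 46]], [[627, 186, 49], [627, 179, 49], [627, 172, 50], [627, 166, 44]], [[622, 186, 50], [622, 179, 49], [622, 172, 49], [623, 166, 44]], [[618, 187, 45], [618, 180, 46], [618, 173, 47], [619, 167, 42]], [[619, 192, 14], [615, 181, 39], [615, 174, 38], [618, 171, 14]]]
wedge row [(282, [458, 134, 0]), (286, [458, 124, 5]), (290, [458, 114, 13]), (294, [458, 104, 14]), (298, [458, 95, 17]), (302, [457, 85, 20]), (306, [457, 75, 28]), (310, [457, 66, 31]), (314, [457, 57, 36]), (318, [457, 47, 35]), (322, [457, 38, 37]), (326, [457, 29, 35]), (330, [457, 20, 36]), (334, [456, 11, -3]), (338, [456, 2, -1])]
```

View pics/crop1.png

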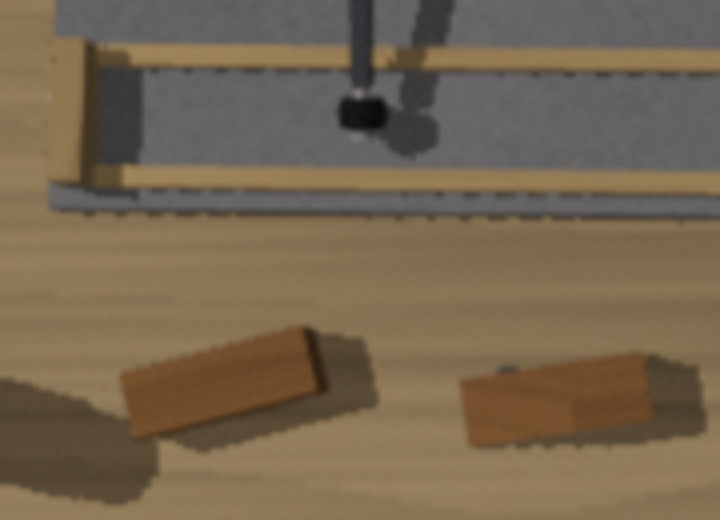

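The crop shows the thin end at left (about (465,415) in the crop), pointing along +y. The flat part lies to the right of the crease at crop column 570. The offcut has no crease.

I'll fit the strips from the saved picture to get the jig frame, and start moving above the wedge. Its grip point is about (464, 37) mm with a yaw of +0.134.

```bash
python3 - <<'E'
from h import *
p=cv2.imread("pics/top0.png").astype(int);P=cloud("top",np.load("pics/top0.npy"))*1000
m=(p[...,2]-p[...,0]>40);X=P[...,0];Y=P[...,1]
for lo,hi in((575,603),(640,675)):
    s=m&(X>lo)&(X<hi)&(Y>-190)&(Y<310)&(P[...,2]>10)&(P[...,2]<28)
    print(np.polyfit(Y[s],X[s],1),s.sum())
E
python3 -m pendant '[{"claw":1,"dx":256,"dy":-552,"dz":0,"twist":-1.1},{"claw":1,"dx":256,"dy":-552,"dz":0,"twist":-1.1},{"claw":1,"dx":256,"dy":-552,"dz":0,"twist":-1.1},{"claw":1,"dx":256,"dy":-552,"dz":0,"twist":-1.1},{"claw":1,"dx":256,"dy":-552,"dz":0,"twist":-1.1},{"claw":1,"dx":256,"dy":-552,"dz":0,"twist":-1.1},{"claw":1,"dx":256,"dy":-552,"dz":0,"twist":-1.1},{"claw":1,"dx":256,"dy":-552,"dz":0,"twist":-1.1}]' 40
```

```text
[2.66602996e-02 5.83674944e+02] 1089
[2.82189321e-02 6.55487299e+02] 1094
clock: 1.2
tool_pos: [0.3773, 0.2249, 0.2391]
eef_rot: [0.661, 0.751, 0.001, 0.0]
contact_force: [0.5, 0.4, -0.4]
opening: 1.003
finger_force: 0.0
```

```bash
python3 -m pendant '[{"claw":1,"dx":87,"dy":-188,"dz":-60,"twist":0},{"claw":1,"dx":87,"dy":-188,"dz":-100,"twist":0},{"claw":1,"dx":87,"dy":-188,"dz":-100,"twist":0},{"claw":1,"dx":87,"dy":-188,"dz":-100,"twist":0},{"claw":1,"dx":87,"dy":-188,"dz":-100,"twist":0},{"claw":1,"dx":87,"dy":-188,"dz":-100,"twist":0}]'
```

```text
clock: 1.8
tool_pos: [0.4644, 0.0337, 0.1372]
eef_rot: [0.662, 0.749, -0.001, 0.0]
contact_force: [-0.2, 1.2, 0.3]
opening: 1.0
finger_force: 0.0
```

```bash
python3 -m pendant '[{"claw":1,"dx":0,"dy":3,"dz":-45,"twist":0},{"claw":1,"dx":0,"dy":3,"dz":-90,"twist":0},{"claw":1,"dx":0,"dy":3,"dz":-123,"twist":0},{"claw":1,"dx":0,"dy":3,"dz":-123,"twist":0},{"claw":0.3,"dx":0,"dy":3,"dz":-123,"twist":0},{"claw":0.3,"dx":0,"dy":3,"dz":-123,"twist":0},{"claw":0.3,"dx":0,"dy":3,"dz":-123,"twist":0},{"claw":0.3,"dx":0,"dy":3,"dz":-123,"twist":0}]' 30; python3 -m pendant '[{"claw":0.3,"dx":0,"dy":0,"dz":0,"twist":0},{"claw":0.3,"dx":0,"dy":0,"dz":0,"twist":0}]'
```

```text
clock: 2.6
tool_pos: [0.4651, 0.0417, 0.0176]
eef_rot: [0.659, 0.752, 0.001, 0.001]
contact_force: [0.3, -0.7, -0.4]
opening: 0.658
finger_force: 0.0
clock: 2.8
tool_pos: [0.4644, 0.0415, 0.0166]
eef_rot: [0.659, 0.752, 0.0, -0.0]
contact_force: [-0.4, -0.2, 0.1]
opening: 0.479
finger_force: 0.0
```

```bash
python3 -m pendant '[{"claw":0.3,"dx":0,"dy":-3,"dz":-2,"twist":0},{"claw":0.3,"dx":0,"dy":-3,"dz":-2,"twist":0},{"claw":0.3,"dx":0,"dy":-3,"dz":-2,"twist":0},{"claw":0.3,"dx":0,"dy":-3,"dz":-2,"twist":0}]'; python3 -m pendant '[{"claw":0.3,"dx":0,"dy":0,"dz":40,"twist":0},{"claw":0.3,"dx":0,"dy":0,"dz":80,"twist":0},{"claw":0.3,"dx":0,"dy":0,"dz":80,"twist":0}]'
```

```text
clock: 3.2
tool_pos: [0.4644, 0.0412, 0.0161]
eef_rot: [0.658, 0.753, 0.001, -0.001]
contact_force: [-2.9, 6.4, 21.8]
opening: 0.452
finger_force: 30.0
clock: 3.5
tool_pos: [0.4667, 0.0385, 0.098]
eef_rot: [0.66, 0.752, 0.002, 0.002]
contact_force: [1.2, -0.3, -0.4]
opening: 0.445
finger_force: 30.0
```

```bash
python3 -m pendant '[{"claw":0.3,"dx":45,"dy":10,"dz":0,"twist":-0.08},{"claw":0.3,"dx":90,"dy":20,"dz":0,"twist":-0.16},{"claw":0.3,"dx":130,"dy":30,"dz":0,"twist":-0.16},{"claw":0.3,"dx":155,"dy":30,"dz":0,"twist":-0.16},{"claw":0.3,"dx":155,"dy":30,"dz":0,"twist":-0.16},{"claw":0.3,"dx":155,"dy":30,"dz":0,"twist":-0.16},{"claw":0.3,"dx":155,"dy":30,"dz":0,"twist":-0.16}]'
```

```text
clock: 4.2
tool_pos: [0.6175, 0.0681, 0.0936]
eef_rot: [0.717, 0.697, -0.002, -0.002]
contact_force: [0.5, 0.4, -0.8]
opening: 0.45
finger_force: 30.0
```

```bash
python3 - <<'E'
from h import *
p,d=eyes.snapshot("side");cv2.imwrite("pics/side1.png",cv2.resize(p[130:400,150:450],None,fx=2,fy=2))
s=r.get_state();print(s["tool_pos"],s["eef_rot"],s["opening"])
E
```

```text
[0.61777628 0.06818322 0.09389079] [ 0.71725636  0.69680545 -0.00180527 -0.00148923] 0.4517553553195124
```

View pics/side1.png

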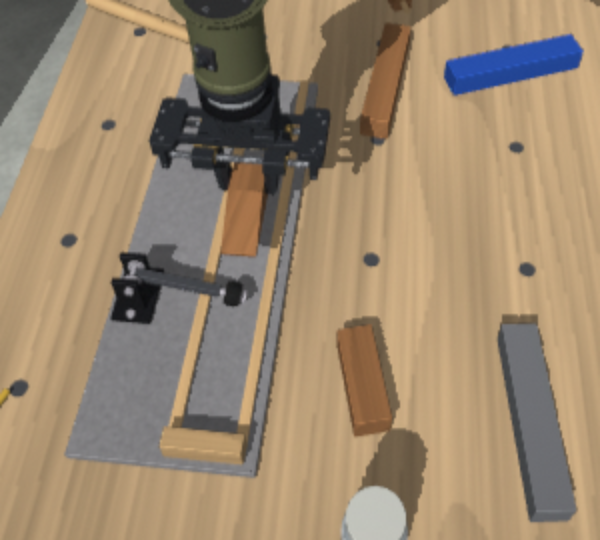

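The wedge is held over the channel. Its thin end, at crop (240,250), is just before the roller at (235,292). I'll lower it.

```bash
python3 -m pendant '[{"claw":0.3,"dx":4,"dy":0,"dz":-30,"twist":0},{"claw":0.3,"dx":4,"dy":0,"dz":-50,"twist":0},{"claw":0.3,"dx":4,"dy":0,"dz":-62,"twist":0},{"claw":0.3,"dx":4,"dy":0,"dz":-62,"twist":0},{"claw":0.3,"dx":4,"dy":0,"dz":-65,"twist":0},{"claw":0.3,"dx":4,"dy":0,"dz":-65,"twist":0}]'
```

```text
clock: 4.85
tool_pos: [0.624, 0.0686, 0.0302]
eef_rot: [0.717, 0.697, -0.0, -0.0]
contact_force: [-0.6, 0.0, -1.0]
opening: 0.451
finger_force: 30.0
```

```bash
python3 -m pendant '[{"claw":0.3,"dx":-2,"dy":0,"dz":-2,"twist":0},{"claw":0.3,"dx":-2,"dy":0,"dz":-2,"twist":0},{"claw":0.8,"dx":-2,"dy":0,"dz":-2,"twist":0},{"claw":0.8,"dx":-2,"dy":0,"dz":-2,"twist":0},{"claw":0.8,"dx":-2,"dy":0,"dz":-2,"twist":0},{"claw":0.8,"dx":-2,"dy":0,"dz":-2,"twist":0}]'; python3 -m pendant '[{"claw":1,"dx":0,"dy":0,"dz":40,"twist":0},{"claw":1,"dx":0,"dy":-20,"dz":90,"twist":0},{"claw":1,"dx":-50,"dy":-60,"dz":100,"twist":0},{"claw":1,"dx":-95,"dy":-110,"dz":100,"twist":-0.1},{"claw":1,"dx":-130,"dy":-150,"dz":100,"twist":-0.1},{"claw":1,"dx":-165,"dy":-190,"dz":100,"twist":-0.1},{"claw":1,"dx":-165,"dy":-240,"dz":100,"twist":-0.1},{"claw":1,"dx":-165,"dy":-290,"dz":80,"twist":-0.1}]'
```

```text
clock: 5.45
tool_pos: [0.6216, 0.0685, 0.0275]
eef_rot: [0.717, 0.697, -0.001, -0.001]
contact_force: [0.2, -0.6, -1.2]
opening: 0.785
finger_force: 0.0
clock: 6.25
tool_pos: [0.4595, -0.1889, 0.1168]
eef_rot: [0.751, 0.66, -0.001, -0.001]
contact_force: [1.0, 0.5, -1.1]
opening: 0.996
finger_force: 0.0
```

```bash
python3 - <<'E'
from h import *
p,d=eyes.snapshot("top");P=cloud("top",d)
R,z,Q=rect(P,.040,.06,(262,140,340,185));print(np.round(R[0]),np.round(R[1]),R[2],z,len(Q))
print([(c,np.round(P[158,c]*1000).astype(int).tolist()) for c in range(258,340,4)])
cv2.imwrite("pics/top1.png",cv2.resize(p[90:250,170:490],None,fx=2.5,fy=2.5))
s=r.get_state();print(s["tool_pos"],s["eef_rot"],s["opening"])
E
```

```text
[629. 108.] [138.  49.] 80.18362426757812 0.04682677623005482 536
[(258, [622, 181, 51]), (262, [622, 172, 52]), (266, [623, 164, 41]), (270, [628, 160, 9]), (274, [628, 150, 12]), (278, [625, 139, 26]), (282, [625, 130, 26]), (286, [624, 119, 34]), (290, [623, 110, 35]), (294, [622, 100, 42]), (298, [622, 91, 44]), (302, [621, 81, 47]), (306, [621, 72, 46]), (310, [621, 63, 48]), (314, [621, 54, 46]), (318, [621, 45, 44]), (322, [626, 37, 11]), (326, [626, 27, 11]), (330, [626, 18, 11]), (334, [625, 9, 12]), (338, [625, -1, 10])]
[ 0.45680221 -0.20045447  0.1149656 ] [ 0.7557116   0.65489119 -0.00394968  0.00137718] 0.9994042042810607
```

View pics/top1.png

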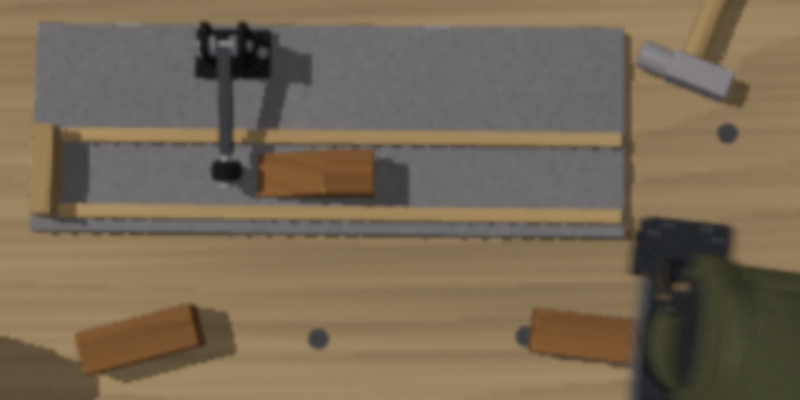

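The wedge lies flat and square in the channel, from crop column 258 to 374, with its thin end just before the roller at (226,168). Next is the rail grip at (456, -245).

```bash
python3 -m pendant '[{"claw":1,"dx":0,"dy":-25,"dz":0,"twist":0},{"claw":1,"dx":0,"dy":-25,"dz":0,"twist":0},{"claw":1,"dx":0,"dy":-25,"dz":0,"twist":0},{"claw":1,"dx":0,"dy":-25,"dz":0,"twist":0}]'
```

```text
clock: 6.7
tool_pos: [0.4613, -0.2108, 0.1158]
eef_rot: [0.75, 0.661, -0.0, -0.001]
contact_force: [0.2, -0.1, -0.3]
opening: 1.002
finger_force: 0.0
```

```bash
python3 -m pendant '[{"claw":1,"dx":-5,"dy":-34,"dz":0,"twist":-0.01},{"claw":1,"dx":-5,"dy":-34,"dz":-30,"twist":-0.01},{"claw":1,"dx":-5,"dy":-34,"dz":-65,"twist":-0.01},{"claw":1,"dx":-5,"dy":-34,"dz":-99,"twist":-0.01},{"claw":1,"dx":-5,"dy":-34,"dz":-99,"twist":-0.01},{"claw":0.3,"dx":-5,"dy":-34,"dz":-99,"twist":-0.01},{"claw":0.3,"dx":-5,"dy":-34,"dz":-99,"twist":-0.01},{"claw":0.3,"dx":-5,"dy":-34,"dz":-99,"twist":-0.01}]' 40; python3 -m pendant '[{"claw":0.3,"dx":0,"dy":0,"dz":0,"twist":0},{"claw":0.3,"dx":0,"dy":0,"dz":0,"twist":0},{"claw":0.3,"dx":0,"dy":0,"dz":0,"twist":0},{"claw":0.3,"dx":0,"dy":0,"dz":0,"twist":0},{"claw":0.3,"dx":0,"dy":0,"dz":0,"twist":0}]'
```

```text
clock: 7.5
tool_pos: [0.4571, -0.2469, 0.0185]
eef_rot: [0.754, 0.656, 0.0, 0.001]
contact_force: [0.2, 0.6, -0.3]
opening: 0.752
finger_force: 0.0
clock: 8.0
tool_pos: [0.4561, -0.2468, 0.0171]
eef_rot: [0.754, 0.656, -0.001, -0.0]
contact_force: [-0.7, 1.1, 5.4]
opening: 0.449
finger_force: 40.0
```

```bash
python3 -m pendant '[{"claw":0.3,"dx":0,"dy":0,"dz":40,"twist":0},{"claw":0.3,"dx":0,"dy":0,"dz":75,"twist":0},{"claw":0.3,"dx":30,"dy":25,"dz":80,"twist":0.04},{"claw":0.3,"dx":60,"dy":50,"dz":80,"twist":0.08},{"claw":0.3,"dx":95,"dy":80,"dz":80,"twist":0.11},{"claw":0.3,"dx":130,"dy":110,"dz":80,"twist":0.11},{"claw":0.3,"dx":160,"dy":134,"dz":80,"twist":0.11},{"claw":0.3,"dx":160,"dy":134,"dz":80,"twist":0.11}]'; python3 -m pendant '[{"claw":0.3,"dx":0,"dy":0,"dz":0,"twist":0},{"claw":0.3,"dx":0,"dy":0,"dz":0,"twist":0},{"claw":0.3,"dx":0,"dy":0,"dz":0,"twist":0}]'
```

```text
clock: 8.8
tool_pos: [0.6209, -0.1052, 0.0964]
eef_rot: [0.714, 0.7, 0.003, -0.001]
contact_force: [-0.8, 1.7, -2.3]
opening: 0.449
finger_force: 40.0
clock: 9.1
tool_pos: [0.6145, -0.1145, 0.0964]
eef_rot: [0.718, 0.696, -0.002, -0.001]
contact_force: [-0.4, -0.4, -1.6]
opening: 0.447
finger_force: 40.0
```

```bash
python3 - <<'E'
from h import *
p,d=eyes.snapshot("side");cv2.imwrite("pics/side2.png",cv2.resize(p[100:370,150:450],None,fx=2,fy=2))
s=r.get_state();print(s["tool_pos"],s["eef_rot"],s["opening"])
E
```

```text
[ 0.61476167 -0.11428707  0.09657403] [ 0.7180094   0.69603137 -0.00140864 -0.00091683] 0.4489597415262254
```

View pics/side2.png

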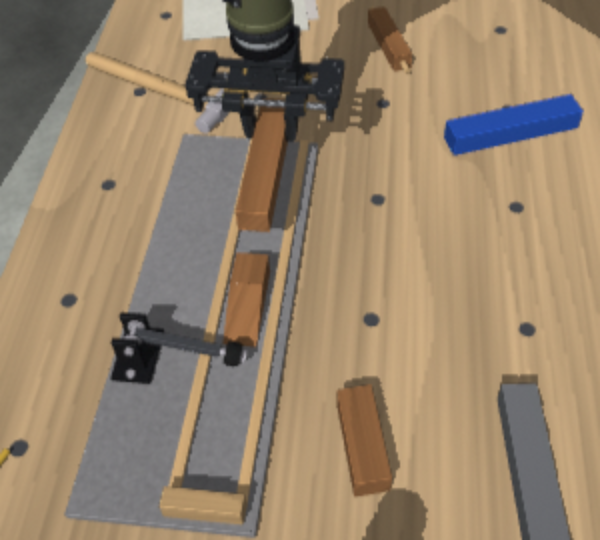

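The rail is held in line over the channel, with its front end at crop (255,222) just behind the wedge at (250,255). I'll lower it.

```bash
python3 -m pendant '[{"claw":0.3,"dx":2,"dy":0,"dz":-25,"twist":0},{"claw":0.3,"dx":2,"dy":0,"dz":-45,"twist":0},{"claw":0.3,"dx":2,"dy":0,"dz":-60,"twist":0},{"claw":0.3,"dx":2,"dy":0,"dz":-65,"twist":0},{"claw":0.3,"dx":2,"dy":0,"dz":-67,"twist":0},{"claw":0.3,"dx":2,"dy":0,"dz":-67,"twist":0},{"claw":0.3,"dx":2,"dy":0,"dz":-67,"twist":0}]'
```

```text
clock: 9.85
tool_pos: [0.6186, -0.1128, 0.0306]
eef_rot: [0.717, 0.697, -0.0, -0.0]
contact_force: [-0.1, 0.9, -0.9]
opening: 0.449
finger_force: 40.0
```

```bash
python3 -m pendant '[{"claw":0.3,"dx":0,"dy":10,"dz":-1.5,"twist":0},{"claw":0.3,"dx":0,"dy":20,"dz":-1.5,"twist":0},{"claw":0.3,"dx":1,"dy":35,"dz":-1.5,"twist":0},{"claw":0.3,"dx":1,"dy":50,"dz":-1.5,"twist":0},{"claw":0.3,"dx":1,"dy":65,"dz":-1.5,"twist":0},{"claw":0.3,"dx":2,"dy":80,"dz":-1.5,"twist":0},{"claw":0.3,"dx":2,"dy":95,"dz":-1.5,"twist":0},{"claw":0.3,"dx":3,"dy":110,"dz":-1.5,"twist":0}]'; python3 -m pendant '[{"claw":0.3,"dx":0,"dy":5,"dz":0,"twist":0},{"claw":0.3,"dx":0,"dy":5,"dz":0,"twist":0},{"claw":0.3,"dx":0,"dy":5,"dz":0,"twist":0}]'
```

```text
clock: 10.65
tool_pos: [0.6205, -0.0072, 0.0291]
eef_rot: [0.718, 0.696, -0.003, 0.002]
contact_force: [-0.8, -11.1, 7.3]
opening: 0.449
finger_force: 40.0
clock: 10.95
tool_pos: [0.6209, 0.0022, 0.0292]
eef_rot: [0.717, 0.697, -0.001, 0.0]
contact_force: [-1.0, -5.4, 6.0]
opening: 0.449
finger_force: 40.0
```

```bash
python3 - <<'E'
from h import *
p,d=eyes.snapshot("side");cv2.imwrite("pics/side3.png",cv2.resize(p[130:380,180:400],None,fx=2.3,fy=2.3))
s=r.get_state();print(s["tool_pos"],s["eef_rot"],s["opening"],s["contact_force"])
E
```

```text
[0.62093299 0.00222345 0.02912442] [ 7.16956105e-01  6.97117342e-01 -1.16030373e-03  9.67437724e-05] 0.44909274703833857 [-1.28261183 -5.0621096   7.7116698 ]
```

View pics/side3.png

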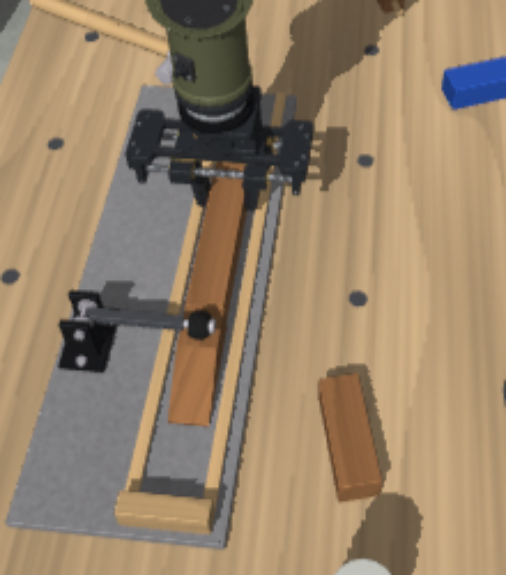

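The roller, at crop (200,325), is on the wedge's flat top with the arm up, and the rail is right behind the wedge. I'll push on to the stop.

```bash
python3 -m pendant '[{"claw":0.3,"dx":0,"dy":12,"dz":0,"twist":0},{"claw":0.3,"dx":1,"dy":24,"dz":0,"twist":0},{"claw":0.3,"dx":1,"dy":36,"dz":0,"twist":0},{"claw":0.3,"dx":1,"dy":48,"dz":0,"twist":0},{"claw":0.3,"dx":2,"dy":60,"dz":0,"twist":0},{"claw":0.3,"dx":2,"dy":68,"dz":0,"twist":0},{"claw":0.3,"dx":2,"dy":68,"dz":0,"twist":0},{"claw":0.3,"dx":2,"dy":68,"dz":0,"twist":0}]'; python3 -m pendant '[{"claw":0.3,"dx":0,"dy":3,"dz":0,"twist":0},{"claw":0.3,"dx":0,"dy":6,"dz":0,"twist":0},{"claw":0.3,"dx":0,"dy":6,"dz":0,"twist":0}]'
```

```text
clock: 11.8
tool_pos: [0.6226, 0.0699, 0.0291]
eef_rot: [0.717, 0.697, -0.002, 0.0]
contact_force: [-2.2, -6.1, 7.4]
opening: 0.447
finger_force: 40.0
clock: 12.1
tool_pos: [0.6226, 0.0739, 0.0291]
eef_rot: [0.718, 0.697, -0.002, 0.001]
contact_force: [-2.0, -8.7, 8.1]
opening: 0.454
finger_force: 40.0
```

```bash
python3 -m pendant '[{"claw":0.3,"dx":0,"dy":2,"dz":0,"twist":0},{"claw":0.3,"dx":0,"dy":4,"dz":0,"twist":0},{"claw":0.3,"dx":0,"dy":4,"dz":0,"twist":0}]';python3 -m pendant '[{"claw":0.3,"dx":0,"dy":2,"dz":0,"twist":0},{"claw":0.3,"dx":0,"dy":2,"dz":0,"twist":0}]'
```

```text
clock: 12.4
tool_pos: [0.6226, 0.0775, 0.0291]
eef_rot: [0.718, 0.696, -0.003, 0.001]
contact_force: [-2.0, -9.9, 8.5]
opening: 0.45
finger_force: 40.0
clock: 12.6
tool_pos: [0.6226, 0.0794, 0.0291]
eef_rot: [0.718, 0.696, -0.003, 0.001]
contact_force: [-1.5, -9.7, 8.6]
opening: 0.448
finger_force: 40.0
```

```bash
python3 -m pendant '[{"claw":0.3,"dx":0,"dy":2,"dz":0,"twist":0},{"claw":0.3,"dx":0,"dy":3,"dz":0,"twist":0},{"claw":0.3,"dx":0,"dy":3,"dz":0,"twist":0}]'
```

```text
clock: 12.9
tool_pos: [0.6226, 0.0813, 0.0291]
eef_rot: [0.718, 0.696, -0.003, 0.001]
contact_force: [-1.5, -11.0, 9.0]
opening: 0.45
finger_force: 40.0
```

```bash
python3 - <<'E'
from h import *
p,d=eyes.snapshot("side");cv2.imwrite("pics/side4.png",cv2.resize(p[130:380,180:400],None,fx=2.3,fy=2.3))
p,d=eyes.snapshot("top");P=cloud("top",d)
print([(c,np.round(P[158,c]*1000).astype(int).tolist()) for c in range(184,262,4)])
E
```

```text
[(184, [626, 353, 42]), (188, [626, 344, 41]), (192, [627, 337, 34]), (196, [630, 333, 17]), (200, [629, 322, 24]), (204, [627, 310, 31]), (208, [627, 300, 34]), (212, [626, 289, 40]), (216, [625, 279, 42]), (220, [624, 269, 47]), (224, [624, 260, 46]), (228, [624, 251, 46]), (232, [624, 242, 46]), (236, [624, 232, 46]), (240, [623, 223, 49]), (244, [533, 99, 604]), (248, [532, 94, 611]), (252, [531, 89, 615]), (256, [531, 84, 618]), (260, [530, 80, 621])]
```

View pics/side4.png

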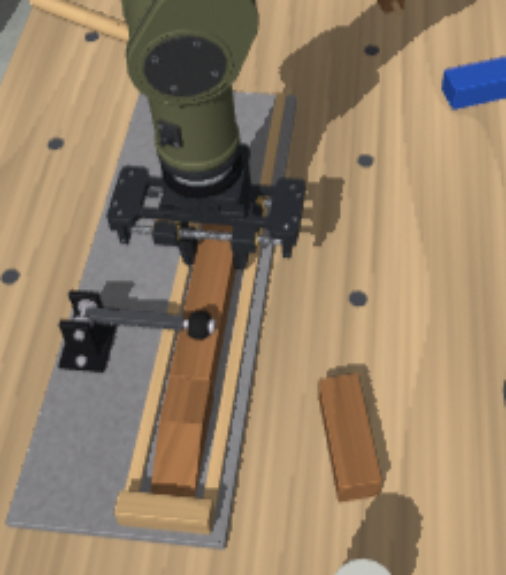

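The roller bears on the rail, and the wedge's thin end is at the stop within about 3 mm. I'll nudge it a little, then release and back off straight up.

```bash
python3 -m pendant '[{"claw":0.3,"dx":0,"dy":2,"dz":0,"twist":0},{"claw":0.3,"dx":0,"dy":2,"dz":0,"twist":0},{"claw":0.9,"dx":0,"dy":0,"dz":0,"twist":0},{"claw":0.9,"dx":0,"dy":0,"dz":0,"twist":0},{"claw":0.9,"dx":0,"dy":0,"dz":0,"twist":0},{"claw":0.9,"dx":0,"dy":0,"dz":0,"twist":0},{"claw":0.9,"dx":0,"dy":0,"dz":0,"twist":0}]';python3 -m pendant '[{"claw":0.9,"dx":0,"dy":0,"dz":30,"twist":0},{"claw":0.9,"dx":0,"dy":0,"dz":70,"twist":0},{"claw":0.9,"dx":0,"dy":-40,"dz":100,"twist":0},{"claw":0.9,"dx":0,"dy":-90,"dz":120,"twist":0},{"claw":0.9,"dx":0,"dy":-140,"dz":120,"twist":0},{"claw":0.9,"dx":0,"dy":-180,"dz":120,"twist":0},{"claw":0.9,"dx":0,"dy":-180,"dz":120,"twist":0}]'
```

```text
clock: 13.7
tool_pos: [0.6228, 0.0864, 0.0281]
eef_rot: [0.717, 0.697, -0.0, -0.001]
contact_force: [-0.0, 0.0, -0.1]
opening: 0.877
finger_force: 0.0
clock: 14.4
tool_pos: [0.6219, -0.1052, 0.1486]
eef_rot: [0.721, 0.692, -0.003, 0.002]
contact_force: [-0.3, 0.1, -0.6]
opening: 0.901
finger_force: 0.0
```

```bash
python3 - <<'E'
from h import *
p,d=eyes.snapshot("side");cv2.imwrite("pics/side5.png",cv2.resize(p[130:380,180:400],None,fx=2.3,fy=2.3))
p,d=eyes.snapshot("top");P=cloud("top",d)
print([(c,np.round(P[162,c]*1000).astype(int).tolist()) for c in list(range(184,262,8))+list(range(270,350,5))])
E
```

```text
[(184, [618, 354, 39]), (192, [619, 338, 30]), (200, [619, 322, 23]), (208, [618, 300, 33]), (216, [615, 278, 47]), (224, [615, 259, 48]), (232, [614, 241, 48]), (240, [614, 223, 48]), (248, [614, 204, 49]), (256, [610, 182, 70]), (270, [613, 155, 44]), (275, [613, 143, 45]), (280, [613, 132, 46]), (285, [612, 120, 47]), (290, [613, 109, 43]), (295, [612, 97, 46]), (300, [612, 86, 46]), (305, [612, 75, 47]), (310, [612, 63, 45]), (315, [611, 52, 48]), (320, [611, 41, 46]), (325, [611, 29, 47]), (330, [616, 18, 11]), (335, [616, 6, 13]), (340, [616, -5, 10]), (345, [615, -17, 13])]
```

View pics/side5.png

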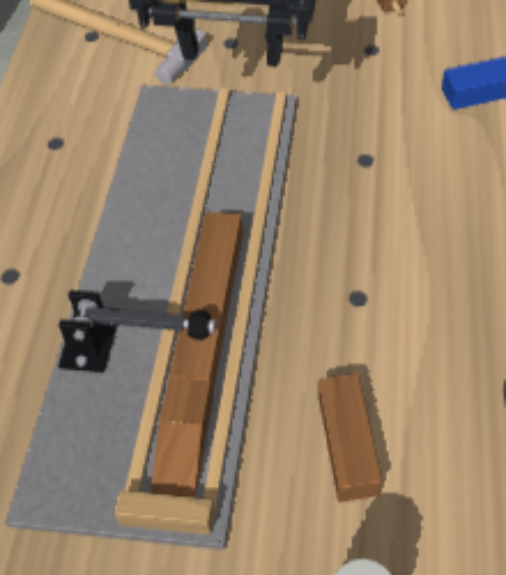

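The rail and wedge lie flat in line. The rail's rear edge at y = 26 mm puts its centre about 50 mm before the roller, which bears on it (crop (200,325)). The wedge is at the stop.

```bash
python3 -c "
from plant import r
print(r.finish_job())"
```

```text
the job is handed in; nothing more can be done
None
```

The job is handed in: the wedge is at the end stop, the rail is flat behind it with its centre about 50 mm before the roller, and the roller bears on the rail. `finish_job()` gave no verdict, so this rests on my last camera check.

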